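# Open the tawla board flat for a game

### The job

Get the half-open tawla (backgammon) board ready for a game, working only with pushes of the fingertips. First slide the round plastic coaster along the table, out to one side, off the patch behind the board where the open leaf will lie; then push the upper leaf up and over its hinge line from its inner side and gently press it down until it lies fully flat on the far side. Do not lift the coaster, grip the leaf or lay it on the coaster, and leave the tea glasses, dice cup and bowl standing where they are.

Things in the scene. Friction and masses are not known exactly. Their poses are not given: they have to be found in the camera images.
- board: Lower half of a wooden folding tawla board: tray 110 (x) by 220 (y) by 24 mm high, 10 mm rails, field sunk 8 mm; fixed. Origin: on the table under the middle of the hinge line (spine), which runs along y at 24 mm height. x points across the spine away from the robot: lower half at x -110 to 0, open leaf will fill x 0 to 110 mm, y within 110 mm, height 0 to 24 mm. z up.
- leaf (a joint): Angle (rad) of the upper leaf about the spine: 0 shut, 1.57 upright, 3.14 right over, flat on the table. Starts ajar, 0.6 to 1.0. Stiff hinges: the leaf (0.25 kg, 110 mm spine to free edge, 220 mm wide, 23.5 mm thick) stays at any angle it is left at, past upright too, so it must be pushed all the way down; 1 to 4 N at the free edge moves it.
- leaf_edge (a point): Middle of the leaf's free edge, at the corner of its inner face, 110 mm from the hinge line; nearest the robot at the start. Frame turns with the leaf: leaf runs from here to +x, inner face (10 mm rails round a playing field sunk 8 mm, so field at z = +8 mm) looks to -z, outer face with a marquetry star at z = +23.5 mm. The inner face looks down and to the robot while ajar, up when open.
- coaster: Loose round plastic coaster, 90 mm across, 8 mm thick, 50 g, lying on the table beyond the spine, where the leaf will come down. Origin: centre of its underside; z up.
- glass_a: Empty glass tea glass, waisted, 58 mm across the mouth, 85 mm high, standing beyond the place where the leaf will lie. Origin: centre of its underside. A bystander.
- glass_b: A second tea glass like the first, standing by one end of the lower half. Origin: centre of its underside. A bystander.
- dice_cup: Wooden dice cup, 68 mm across the mouth, 85 mm high, standing by the other end of the lower half. Origin: centre of its underside. A bystander.
- bowl: Empty white ceramic pistachio bowl, 150 mm across, 55 mm high, on the near left of the table. Origin: centre of its underside. A bystander.
Not all that is in view belongs to the job. Of the things that look like the coaster, take the one that is nearest to the robot's base at the start. What is shaped like the board but red is not meant.

How it is judged:
By the outcome, as a careful person would: the job done as asked, in the order asked, and still so for the second after the job is handed in, with the robot touching nothing.
It also fails if it takes over 61 s, if anything falls off the work surface, if the arm or the gripper's body presses on something with over 40 N, if the wrist force passes 120 N, or if a joint passes its speed limit or range.

### The arm

A 6-joint arm with a two-finger parallel gripper is mounted at the origin on the work surface. World frame = base frame: x ahead of the robot, y to its left, z up, the work surface at z = 0. Lengths are in mm, angles in rad, forces in N, time in s.
With the tool pointing down it reaches from about 325 to 900 mm from the base axis. Payload 6.1 kg.
Tool frame: the origin (TCP) lies at the very end of the fingers, on their centre line; the grasp point (between the pads) lies 19 mm behind it; y points along the fingers, z is the direction in which the jaws open and shut, and the axes are right-handed (so a half turn about y gives the same grasp; the last joint's range is limited). The gripper opens to 87 mm and grips with 3 to 60 N. Pads are 19 mm wide; open, the fingers measure 117 mm over their backs; the gripper's body (75 mm by 190 mm) begins 51 mm behind the grasp point.
Start: joints at [-1.379, 0.22, 1.526, -0, 1.395, -0.126], TCP at [195.291, -593.698, 222.538] pointing down, gripper open.
Joint ranges: [-2.98, 2.98], [-0.91, 2.08], [0.09, 2.57], [-1.24, 4.39], [0.2, 2.65], [-2.68, 2.68]. Speed limits (rad/s): [2.57, 2.57, 3.01, 3.14, 3.14, 3.14].

### API

Orientations are given as a unit quaternion [w, x, y, z].
In Python, from workcell import * gives the robot as it stands.
- The arm moves only by the tool carry_out, never from a script. Its arguments are lists of equal length, an entry for each row: "offset": the shift along the world's x, y, z in m, a list of three; "dr": the turn, a rotation vector about the world's x, y, z in rad, a list of three; "jaw": the closure, from 0 (fully open) to 1 (shut). A call has 1 to 8 rows; each row shifts and turns the pose as measured when the row begins; what a row does not reach is not made up. A row lasts 1/8 s, in which the tool goes at most 62.5 mm and 10.7 degrees, less where a joint would pass 70% of its speed; a pose out of reach is approached as far as the arm can. A call is refused whole if a number of a shift passes 0.0625 or a number of a turn 0.188, either way. A call with a gripper value outside its range is refused whole. The fingers move at their own pace and stop on an object; "force" is the grip in N (left out, the last holds). Time passes only in rows, so rows that do not move let the fingers close. It gives the time, the measured TCP pose, the force and the opening at its end, in the units of the state.
- read_state(): the state, without advancing time (a new reading comes with each control period).
- snapshot(name): name is "scene" or "top"; returns (picture, depth): 400x640x3 uint8, blue, green, red; 400x640 float32, mm along the optical axis (not along the pixel's ray), 0 where there is no reading.
- camera_info(name): a dict with "fx", "fy", "cx", "cy" (pixels), "xyz" and "orientation" of the camera in the world. Camera axes: x right, y up, looking along -z (the intrinsics and any distortion apply to the point x, -y, -z); pixel columns grow to the right and rows downward; lengths in mm; the calibration is good to about 2 mm. A picture is of the moment at which its call begins. camera_info takes no time and is no camera call.
- job_done(): hands the job in, once; it reports no verdict.
The state is a dict: "t": time; "joint_positions": joint angles; "qvel": joint speeds; "effort": joint torques, N m; "tool_pos": TCP position; "orientation": TCP orientation; "contact_force": force on the tool from outside, world axes, zero at the start; "moment": the same for the moment, N m; "finger_gap": finger opening in mm.
Only numpy, scipy, OpenCV 4.12 (cv2) and the standard library are available. Lean on these libraries where they do the work, as an engineer would, in place of code of your own. Each camera call takes 0.05 s, during which the arm holds its last target.

## Working session

There is one attempt and no reset: what is moved stays moved. The work goes in short steps, Python scripts to look and compute and a tool call to move; the robot and the scene stay as the last step left them, time stands still between calls to the robot, and variables do not carry over. Pictures are saved under pics/ and viewed, and the job is handed in when it is done.

Besides the shell and the picture viewer there is one more tool, called after "Emit:" in YAML: its name, and indented under it one key for each argument. carry_out: Moves the arm, as the interface text tells. Its arguments: {"type":"object","properties":{"offset":{"type":"array","items":{"type":"array","items":{"type":"number"}}},"dr":{"type":"array","items":{"type":"array","items":{"type":"number"}}},"jaw":{"type":"array","items":{"type":"number"}},"force":{"type":"number"}},"required":["offset","dr","jaw"]}

```bash
mkdir -p pics; ls; python3 - <<'E'
from workcell import *
import cv2,numpy as np
print(read_state())
for n in ("scene","top"):
    p,d=snapshot(n); cv2.imwrite(f"pics/{n}0.png",p); np.save(f"{n}_d0.npy",d); print(n,camera_info(n),d.min(),d.max())
E
```

```text
pics
{'t': 0.0, 'joint_positions': array([-1.37909484e+00,  2.21196103e-01,  1.52765945e+00,  1.17036016e-05,
        1.39471210e+00, -1.26119982e-01]), 'qvel': array([0.00012842, 0.0014109 , 0.00044321, 0.00192875, 0.00202287,
       0.00061286]), 'effort': array([-1.16479587e-03, -4.94621480e+01, -3.87375104e+01,  6.98970468e-02,
        5.74728905e-02, -1.70605290e-04]), 'tool_pos': array([ 195.17540041, -593.06372323,  221.43028855]), 'orientation': array([ 0.11187493, -0.11191258,  0.69889521, -0.69749915]), 'contact_force': array([-0.62492098, -0.39930745, -0.11980036]), 'moment': array([ 0.07403437, -0.02562092, -0.03780756]), 'finger_gap': 86.67467747063428}
scene {'fx': 481.3620454606254, 'fy': 481.3620454606254, 'cx': 314.6836572415463, 'cy': 203.14425120023435, 'xyz': array([1112.23215318, -243.39979299, 1023.73104089]), 'orientation': array([0.82682953, 0.24936773, 0.13798712, 0.48490022])} 0.0 2968.849
top {'fx': 450.32366827975136, 'fy': 450.32366827975136, 'cx': 318.2355315506062, 'cy': 198.5589676616772, 'xyz': array([ 382.72879116,   80.29976908, 1279.71092939]), 'orientation': array([-0.69694927, -0.04550618,  0.04688253,  0.71413789])} 0.0 2196.2817
```

View pics/scene0.png

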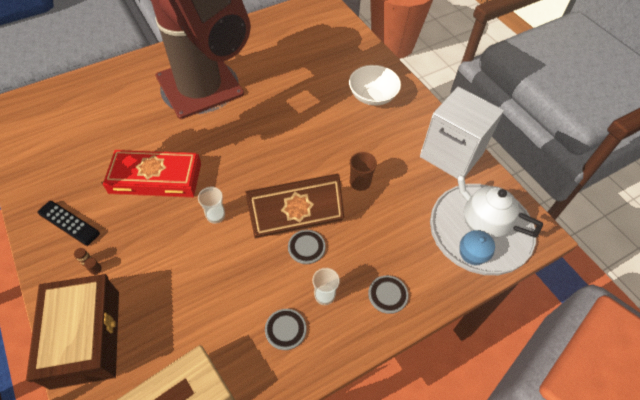

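View pics/top0.png

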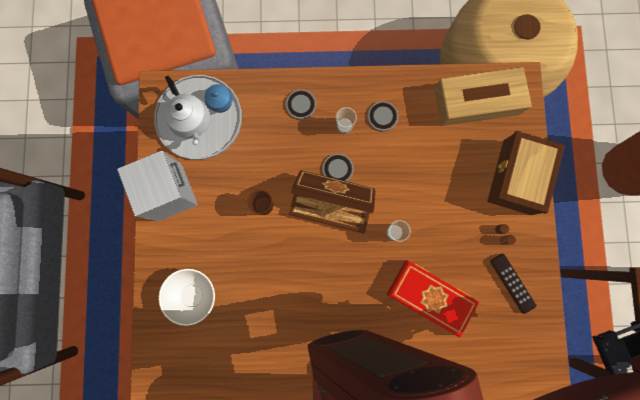

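```bash
cat > h.py <<'E'
from workcell import *
import cv2,numpy as np
from scipy.spatial.transform import Rotation as R
def cam(n):
    c=camera_info(n); q=c['orientation']; return c,R.from_quat([q[1],q[2],q[3],q[0]]).as_matrix()
def cloud(n,d):
    c,M=cam(n); v,u=np.mgrid[0:400,0:640]
    P=np.stack([(u-c['cx'])/c['fx']*d,-(v-c['cy'])/c['fy']*d,-d],-1)
    W=P@M.T+c['xyz']; W[d<=0]=np.nan; return W
def onplane(n,u,v,z):
    c,M=cam(n); r=M@np.array([(u-c['cx'])/c['fx'],-(v-c['cy'])/c['fy'],-1]); return c['xyz']+r*(z-c['xyz'][2])/r[2]
def proj(n,p):
    c,M=cam(n); q=M.T@(np.array(p)-c['xyz']); return c['cx']+c['fx']*q[0]/-q[2], c['cy']-c['fy']*q[1]/-q[2]
def tcp():
    s=read_state(); q=s['orientation']; return s,R.from_quat([q[1],q[2],q[3],q[0]])
E
python3 - <<'E'
from h import *
for n,(x0,y0,w,h) in (("top",(230,80,200,170)),("scene",(180,130,240,220))):
    p=cv2.imread(f"pics/{n}0.png"); c=p[y0:y0+h,x0:x0+w]
    s=3.4 if n=="top" else 2.7
    cv2.imwrite(f"pics/{n}0c.png",cv2.resize(c,None,fx=s,fy=s,interpolation=cv2.INTER_CUBIC))
d=np.load("top_d0.npy");W=cloud("top",d);
ds=np.load("scene_d0.npy");S=cloud("scene",ds)
for n,X,pts in (("top",W,[(338,167),(300,104),(383,116),(262,203),(398,231),(346,120),(187,297),(335,187),(330,212),(450,150)]),("scene",S,[(307,246),(297,207),(388,293),(285,328),(325,286),(211,204),(362,170)])):
    for u,v in pts: print(n,u,v,X[v,u].round(0))
E
```

```text
top 338 167 [640.  17.   8.]
top 300 104 [832. 122.   4.]
top 383 116 [ 789. -120.    5.]
top 262 203 [541. 236.   7.]
top 398 231 [ 452. -148.    4.]
top 346 120 [778. -11.  11.]
top 187 297 [284. 445.  11.]
top 335 187 [569.  30.  90.]
top 330 212 [510.  44.  14.]
top 450 150 [ 685. -312.   -5.]
scene 307 246 [640.  18.   8.]
scene 297 207 [574.  28.  84.]
scene 388 293 [833. 119.  10.]
scene 285 328 [ 791. -119.    7.]
scene 325 286 [749.   4.   9.]
scene 211 204 [ 429. -136.   23.]
scene 362 170 [519. 249.  20.]
```

View pics/top0c.png

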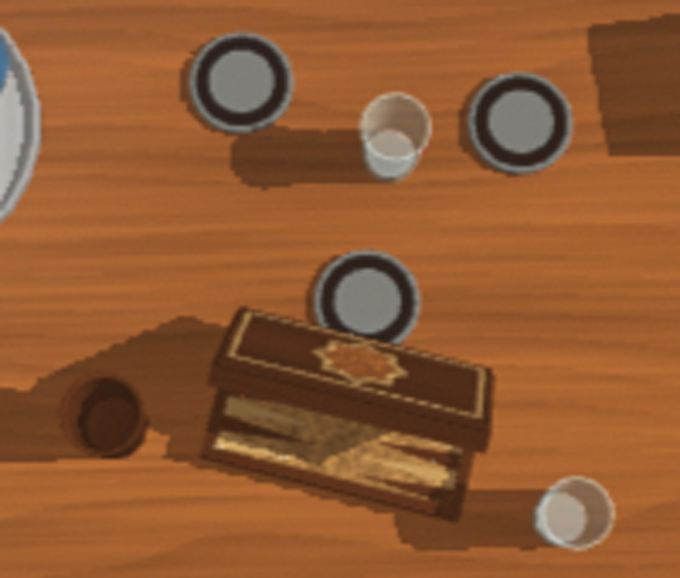

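View pics/scene0c.png

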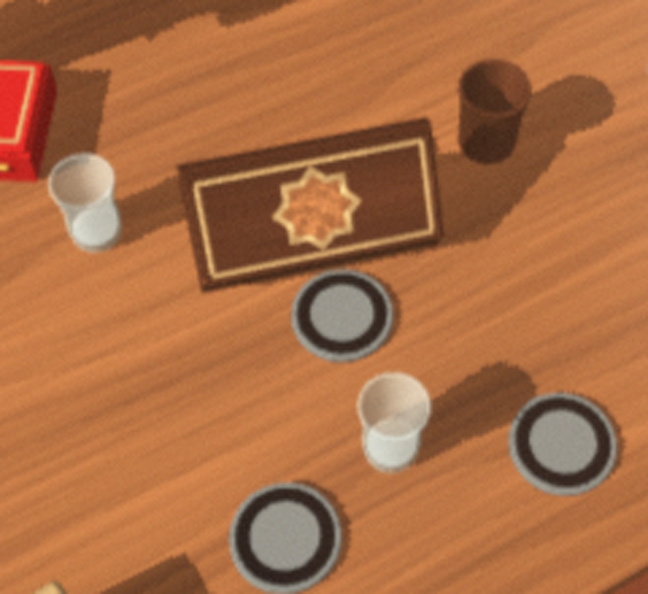

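```bash
python3 - <<'E'
from h import *
ds=np.load("scene_d0.npy");S=cloud("scene",ds)
# leaf outer face: polygon in scene view from crop coords /2.7
poly=np.array([(178,168),(430,120),(440,238),(203,290)])/2.7+[180,130]
m=np.zeros((400,640),np.uint8);cv2.fillPoly(m,[poly.round().astype(int)],1);m=cv2.erode(m,np.ones((5,5)))
X=S[m>0];X=X[~np.isnan(X[:,0])]
for _ in range(3):
    c=X.mean(0);n=np.linalg.svd(X-c,full_matrices=False)[2][2];n*=np.sign(n[2]);r=(X-c)@n;X=X[abs(r)<6]
print("plane",c.round(1),n.round(3),"std",r.std(),"tilt",np.arccos(n[2]),len(X))
cc,M=cam("scene")
def onpl(u,v):
    r=M@np.array([(u-cc['cx'])/cc['fx'],-(v-cc['cy'])/cc['fy'],-1]);t=(c-cc['xyz'])@n/(r@n);return cc['xyz']+t*r
for q in poly: print("corner",onpl(*q).round(1))
for q in [(205,458),(460,520),(212,385),(243,308),(490,368)]:
    u,v=np.array(q)/3.4+[230,80]; print(q,onplane("top",u,v,24).round(1))
print(np.degrees(np.arctan2(n[1],n[0])))
# others
d=np.load("top_d0.npy");W=cloud("top",d)
for X,nm in((W,"top"),(S,"scene")):
  for name,ctr,rad in (("glassb",(450,-140),60),("cup",(530,240),60),("glassa",(765,-5),60),("bowl",(290,445),100)):
    k=(np.hypot(X[...,0]-ctr[0],X[...,1]-ctr[1])<rad)&(X[...,2]>35)
    P=X[k]; print(nm,name,len(P), P[:,:2].min(0).round(),P[:,:2].max(0).round(),P[:,2].max().round() if len(P) else 0)
# coaster centre
p=cv2.imread("pics/top0.png");p2=cv2.imread("pics/scene0.png")
for X,nm in((W,"top"),(S,"scene")):
    k=(abs(X[...,2]-8)<5)&(np.hypot(X[...,0]-640,X[...,1]-17)<60)
    im=p if nm=="top" else p2
    g=im.astype(int); grey=(abs(g[...,0]-g[...,2])<45)
    P=X[k&grey]; print(nm,"coaster",P.min(0).round(),P.max(0).round())
E
```

```text
plane [570.2  27.   85.3] [ 0.789 -0.218  0.574] std 1.9646885962997633 tilt 0.9590087612403934 3573
corner [511.1 -67.  130.9]
corner [569.4 142.3 130.2]
corner [629.9 122.2  39.3]
corner [574.6 -83.8  37.3]
(205, 458) [504.1 155.1  24. ]
(460, 520) [448.1 -52.8  24. ]
(212, 385) [564.7 148.3  24. ]
(243, 308) [628.9 121.4  24. ]
(490, 368) [573.3 -82.5  24. ]
-15.42214460049767
top glassb 219 [ 421. -166.] [ 477. -109.] 89.0
top cup 282 [504. 200.] [570. 264.] 91.0
top glassa 262 [736. -33.] [793.  22.] 89.0
top bowl 796 [215. 360.] [362. 509.] 59.0
scene glassb 536 [ 420. -166.] [ 480. -110.] 88.0
scene cup 629 [502. 198.] [572. 265.] 88.0
scene glassa 511 [737. -35.] [794.  21.] 90.0
scene bowl 650 [212. 358.] [365. 507.] 59.0
top coaster [601. -24.   3.] [679.  60.  13.]
scene coaster [581. -27.   3.] [682.  61.  13.]
```

```bash
cat >> h.py <<'E'
O=np.array([583,23.]);a=np.radians(-15.3);ex=np.array([np.cos(a),np.sin(a)]);ey=np.array([-np.sin(a),np.cos(a)])
def b2w(bx,by): return O+bx*ex+by*ey
def w2b(p): d=np.array(p[:2])-O; return np.array([d@ex,d@ey])
def rep():
    s,r=tcp(); print("t",round(s['t'],2),"tcp",s['tool_pos'].round(1),"b",w2b(s['tool_pos']).round(1),"F",s['contact_force'].round(1),"gap",round(s['finger_gap'],1)); 
    m=r.as_matrix(); print("axes x,y,z:",m.T.round(3).tolist())
    t=np.column_stack([np.cross([0,0,-1],np.r_[ey,0]),[0,0,-1],np.r_[ey,0]])
    for sg in (1,-1):
        T=t*np.array([sg,1,sg]); print("dr to goal",(R.from_matrix(T)*r.inv()).as_rotvec().round(3))
    print("joints",s['joint_positions'].round(2))
E
python3 - <<'E'
from h import *
rep(); print(b2w(57,-63),b2w(57,-180),w2b((641,17)),b2w(57,120),b2w(57,180))
E
```

```text
t 0.1 tcp [ 195.2 -593.1  221.5] b [-211.5 -696.6] F [ 0.1  0.5 -0.4] gap 87.3
axes x,y,z: [[-0.95, -0.312, -0.0], [-0.0, 0.002, -1.0], [0.312, -0.95, -0.002]]
dr to goal [-0.000e+00 -2.000e-03  2.557e+00]
dr to goal [-0.002  0.    -0.585]
joints [-1.38  0.22  1.53  0.    1.39 -0.13]
[621.3557707  -52.80788121] [ 590.48262386 -165.66109917] [57.52756857  9.51729239] [669.64453885 123.70612637] [685.47692185 181.57957147]
```

Emit:
carry_out:
  offset:
    - [0.047,0.058,0]
    - [0.047,0.058,0]
    - [0.047,0.058,0]
    - [0.047,0.058,0]
    - [0.047,0.058,0]
    - [0.047,0.058,0]
    - [0.047,0.058,0]
    - [0.047,0.058,0]
  dr:
    - [0,0,-0.073]
    - [0,0,-0.073]
    - [0,0,-0.073]
    - [0,0,-0.073]
    - [0,0,-0.073]
    - [0,0,-0.073]
    - [0,0,-0.073]
    - [0,0,-0.073]
  jaw: [1,1,1,1,1,1,1,1]
  force: 10

```text
t: 1.1
tool_pos: [508.0, -201.1, 218.4]
orientation: [-0.104, 0.103, 0.701, -0.698]
contact_force: [-0.0, 1.1, 0.5]
finger_gap: 15.1
```

```bash
python3 -c "
from h import *
rep()"
```

```text
t 1.1 tcp [ 508.  -201.1  218.4] b [ -13.2 -235.9] F [-0.   1.1  0.5] gap 15.1
axes x,y,z: [[-0.957, 0.29, 0.001], [0.0, 0.005, -1.0], [-0.29, -0.957, -0.005]]
dr to goal [ 0.     0.008 -3.114]
dr to goal [-0.005  0.     0.027]
joints [-0.52  0.04  1.74  0.    1.37  1.34]
```

Emit:
carry_out:
  offset:
    - [0.04,0.05,0]
    - [0.04,0.05,0]
    - [0.03,0.04,0]
    - [0.0,0.0,0]
  dr:
    - [0,0,0.007]
    - [0,0,0.007]
    - [0,0,0.007]
    - [0,0,0]
  jaw: [1,1,1,1]

```text
t: 1.6
tool_pos: [617.3, -57.3, 216.5]
orientation: [-0.095, 0.094, 0.703, -0.699]
contact_force: [-0.2, -0.7, -0.2]
finger_gap: 0.5
```

```bash
python3 -c "
from h import *
rep()"
```

```text
t 1.6 tcp [617.3 -57.3 216.5] b [ 54.2 -68.4] F [-0.2 -0.7 -0.2] gap 0.5
axes x,y,z: [[-0.964, 0.265, 0.003], [-0.002, 0.006, -1.0], [-0.265, -0.964, -0.006]]
dr to goal [-3.00e-03  1.00e-02 -3.14e+00]
dr to goal [-0.006 -0.002  0.001]
joints [-0.22  0.21  1.54  0.01  1.39  1.61]
```

Emit:
carry_out:
  offset:
    - [0.004,0.001,-0.045]
    - [0,0,-0.05]
    - [0,0,-0.05]
    - [0,0,-0.04]
    - [0,0,-0.012]
    - [0,0,0]
  dr:
    - [-0.006,-0.002,0]
    - [0,0,0]
    - [0,0,0]
    - [0,0,0]
    - [0,0,0]
    - [0,0,0]
  jaw: [1,1,1,1,1,1]

```text
t: 2.35
tool_pos: [618.4, -59.8, 14.8]
orientation: [0.095, -0.095, -0.7, 0.701]
contact_force: [-0.1, 0.4, 0.1]
finger_gap: 0.7
```

```bash
python3 -c "
from h import *
rep()
p,d=snapshot('scene');cv2.imwrite('pics/s1.png',cv2.resize(p[130:350,180:420],None,fx=2.7,fy=2.7))"
```

```text
t 2.35 tcp [618.4 -59.8  14.8] b [ 56.  -70.5] F [-0.1  0.4  0.1] gap 0.7
axes x,y,z: [[-0.964, 0.266, -0.0], [-0.0, -0.002, -1.0], [-0.266, -0.964, 0.002]]
dr to goal [-1.000e-03 -3.000e-03 -3.139e+00]
dr to goal [ 0.002 -0.     0.003]
joints [-0.22  0.44  1.68 -0.    1.03  1.62]
```

View pics/s1.png

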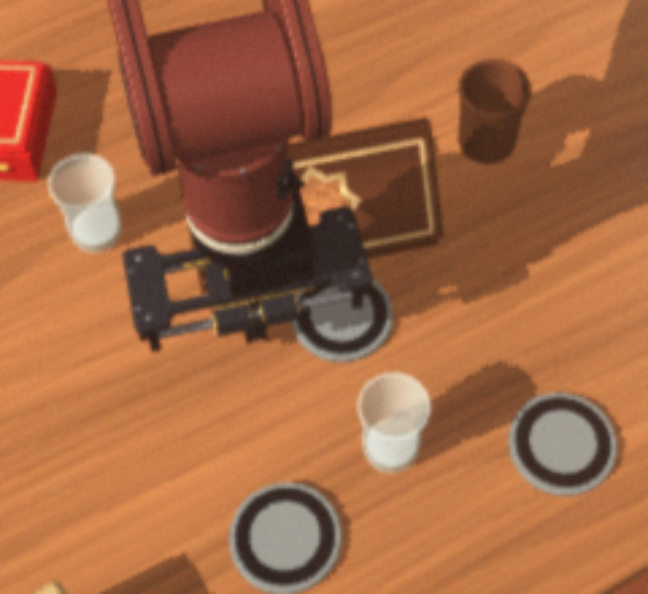

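Emit:
carry_out:
  offset:
    - [0.0015,0,-0.008]
    - [0,0,-0.001]
    - [0.003,0.012,0]
    - [0.003,0.012,0]
    - [0.004,0.015,0]
    - [0.004,0.015,0]
  dr:
    - [0,0,0]
    - [0,0,0]
    - [0,0,0]
    - [0,0,0]
    - [0,0,0]
    - [0,0,0]
  jaw: [1,1,1,1,1,1]

```text
t: 3.15
tool_pos: [639.7, -3.4, 12.1]
orientation: [0.092, -0.099, -0.7, 0.701]
contact_force: [-0.2, -0.1, 0.1]
finger_gap: 0.5
```

```bash
python3 -c "
from h import *
rep()"
```

```text
t 3.15 tcp [639.7  -3.4  12.1] b [ 61.6 -10.5] F [-0.2 -0.1  0.1] gap 0.5
axes x,y,z: [[-0.964, 0.267, -0.011], [0.01, -0.004, -1.0], [-0.267, -0.964, 0.001]]
dr to goal [ 0.016 -0.006 -3.138]
dr to goal [0.004 0.01  0.003]
joints [-0.13  0.47  1.63 -0.    1.03  1.72]
```

```bash
python3 -c "
from h import *
p,d=snapshot('scene');cv2.imwrite('pics/s2.png',cv2.resize(p[130:350,180:420],None,fx=2.7,fy=2.7))
s,_=tcp();print(s['contact_force'],s['tool_pos'])"
```

```text
[-0.30751012  1.1136051  -0.08032204] [640.08385869  -1.44565859  12.12511328]
```

View pics/s2.png

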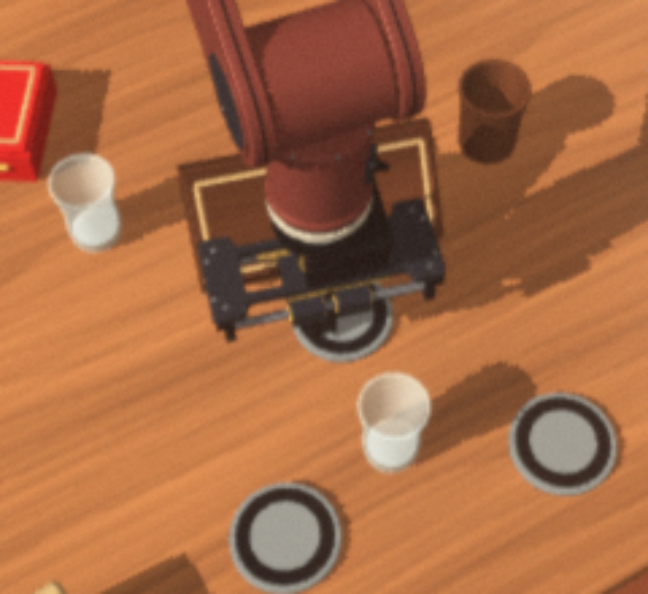

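Emit:
carry_out:
  offset:
    - [-0.006,-0.018,0.008]
    - [-0.006,-0.018,0]
    - [-0.007,-0.019,0]
    - [0,0,-0.012]
    - [0,0,-0.005]
    - [0,0,0]
  dr:
    - [0.004,0.01,0.003]
    - [0,0,0]
    - [0,0,0]
    - [0,0,0]
    - [0,0,0]
    - [0,0,0]
  jaw: [1,1,1,1,1,1]

```text
t: 3.95
tool_pos: [618.6, -61.1, 1.6]
orientation: [-0.095, 0.094, 0.701, -0.7]
contact_force: [0.6, 0.3, 0.8]
finger_gap: 0.5
```

```bash
python3 -c "
from h import *
rep()"
```

```text
t 3.95 tcp [618.6 -61.1   1.6] b [ 56.6 -71.8] F [0.6 0.3 0.8] gap 0.5
axes x,y,z: [[-0.964, 0.265, 0.002], [-0.001, 0.001, -1.0], [-0.265, -0.964, -0.001]]
dr to goal [-2.000e-03  2.000e-03 -3.141e+00]
dr to goal [-0.001 -0.001  0.001]
joints [-0.23  0.46  1.68  0.    1.01  1.61]
```

Emit:
carry_out:
  offset:
    - [0.0,0.0,0.002]
    - [0.002,0.008,0]
    - [0.002,0.008,0]
    - [0.002,0.008,0]
  dr:
    - [0,0,0]
    - [0,0,0]
    - [0,0,0]
    - [0,0,0]
  jaw: [1,1,1,1]

```text
t: 4.45
tool_pos: [625.5, -34.6, 4.0]
orientation: [-0.094, 0.094, 0.701, -0.7]
contact_force: [-0.4, -0.6, 0.4]
finger_gap: 0.6
```

```bash
python3 -c "
from h import *
rep()"
```

```text
t 4.45 tcp [625.5 -34.6   4. ] b [ 56.2 -44.4] F [-0.4 -0.6  0.4] gap 0.6
axes x,y,z: [[-0.965, 0.264, 0.001], [-0.001, 0.001, -1.0], [-0.264, -0.965, -0.001]]
dr to goal [ 1.000e-03 -2.000e-03  3.141e+00]
dr to goal [-0.001 -0.001 -0.   ]
joints [-0.18  0.46  1.66  0.    1.02  1.66]
```

Emit:
carry_out:
  offset:
    - [0.003,0.012,0]
    - [0.003,0.012,0]
    - [0.003,0.012,0]
    - [0.003,0.012,0]
  dr:
    - [0,0,0]
    - [0,0,0]
    - [0,0,0]
    - [0,0,0]
  jaw: [1,1,1,1]

```text
t: 4.95
tool_pos: [638.4, 17.4, 4.1]
orientation: [-0.094, 0.094, 0.701, -0.7]
contact_force: [-0.8, -1.3, 0.0]
finger_gap: 0.6
```

```bash
python3 -c "
from h import *
rep()
p,d=snapshot('scene');cv2.imwrite('pics/s3.png',cv2.resize(p[130:350,180:420],None,fx=2.7,fy=2.7))"
```

```text
t 4.95 tcp [638.4  17.4   4.1] b [54.9  9.3] F [-0.8 -1.3  0. ] gap 0.6
axes x,y,z: [[-0.965, 0.263, 0.001], [-0.0, 0.001, -1.0], [-0.263, -0.965, -0.001]]
dr to goal [ 1.00e-03 -2.00e-03  3.14e+00]
dr to goal [-0.001 -0.    -0.001]
joints [-0.1   0.49  1.63  0.    1.03  1.74]
```

View pics/s3.png

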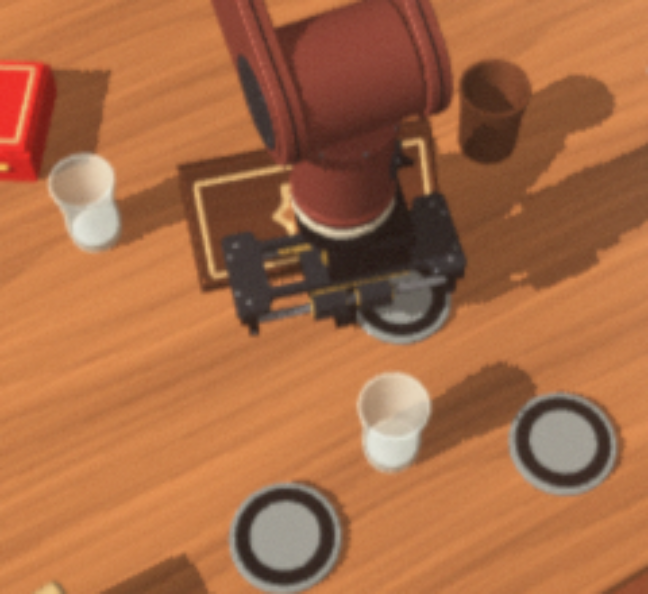

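The coaster (crop ~(403,297)) is sliding ahead of the fingers, and the leaf is untouched. I'll keep pushing.

Emit:
carry_out:
  offset:
    - [0.0045,0.013,0]
    - [0.0045,0.013,0]
    - [0.0045,0.013,0]
    - [0.004,0.013,0]
  dr:
    - [0,0,0]
    - [0,0,0]
    - [0,0,0]
    - [0,0,0]
  jaw: [1,1,1,1]

```text
t: 5.5
tool_pos: [657.3, 74.0, 4.2]
orientation: [-0.094, 0.094, 0.702, -0.7]
contact_force: [0.1, -0.9, -0.1]
finger_gap: 0.5
```

```bash
python3 -c "
from h import *
rep()"
```

```text
t 5.5 tcp [657.3  74.    4.2] b [58.2 68.8] F [ 0.1 -0.9 -0.1] gap 0.5
axes x,y,z: [[-0.965, 0.263, 0.001], [-0.0, 0.002, -1.0], [-0.263, -0.965, -0.002]]
dr to goal [ 0.00e+00 -3.00e-03  3.14e+00]
dr to goal [-0.002 -0.    -0.001]
joints [-0.01  0.53  1.56  0.    1.05  1.83]
```

Emit:
carry_out:
  offset:
    - [0.0035,0.013,0]
    - [0.0035,0.013,0]
    - [0.003,0.011,0]
    - [0.002,0.009,0]
    - [0.001,0.005,0]
    - [0,0,0]
  dr:
    - [0,0,0]
    - [0,0,0]
    - [0,0,0]
    - [0,0,0]
    - [0,0,0]
    - [0,0,0]
  jaw: [1,1,1,1,1,1]

```text
t: 6.25
tool_pos: [671.3, 129.7, 4.0]
orientation: [-0.093, 0.093, 0.702, -0.7]
contact_force: [0.5, -0.4, 0.3]
finger_gap: 0.2
```

```bash
python3 -c "
from h import *
rep()
p,d=snapshot('scene');cv2.imwrite('pics/s4.png',cv2.resize(p[130:350,180:440],None,fx=2.7,fy=2.7))"
```

```text
t 6.25 tcp [671.3 129.7   4. ] b [ 57.  126.3] F [ 0.5 -0.4  0.3] gap 0.2
axes x,y,z: [[-0.965, 0.261, 0.001], [-0.0, 0.002, -1.0], [-0.261, -0.965, -0.002]]
dr to goal [ 0.000e+00 -3.000e-03  3.139e+00]
dr to goal [-0.002 -0.    -0.003]
joints [0.07 0.58 1.5  0.   1.07 1.91]
```

View pics/s4.png

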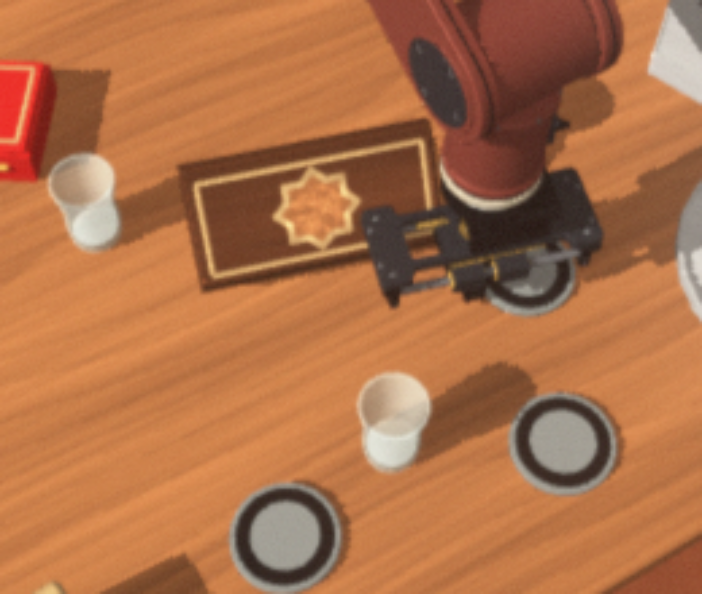

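The coaster now lies beyond the board's end (crop ~(530,280)), with the glasses and cup untouched. Next I'll retreat, rise and check.

Emit:
carry_out:
  offset:
    - [-0.002,-0.008,0]
    - [-0.001,-0.002,0.03]
    - [0,0,0.06]
    - [0,0,0.06]
    - [0,0,0.06]
    - [-0.05,-0.022,0.02]
    - [-0.05,-0.022,0]
    - [-0.05,-0.022,0]
  dr:
    - [0,0,0]
    - [0,0,0]
    - [0,0,0]
    - [0,0,0]
    - [0,0,0]
    - [0,0,0]
    - [0,0,0]
    - [0,0,0]
  jaw: [1,1,1,1,1,1,1,1]

```text
t: 7.3
tool_pos: [513.2, 44.7, 239.5]
orientation: [0.095, -0.095, -0.7, 0.701]
contact_force: [0.3, -1.1, 0.3]
finger_gap: 0.6
```

```bash
python3 -c "
from h import *
rep()"
```

```text
t 7.3 tcp [513.2  44.7 239.5] b [-73.1   2.5] F [ 0.3 -1.1  0.3] gap 0.6
axes x,y,z: [[-0.964, 0.266, 0.0], [-0.001, -0.001, -1.0], [-0.266, -0.964, 0.001]]
dr to goal [-1.000e-03 -1.000e-03 -3.139e+00]
dr to goal [ 0.001 -0.001  0.002]
joints [-0.07 -0.06  1.79 -0.    1.41  1.77]
```

Emit:
carry_out:
  offset:
    - [-0.032,0.006,-0.01]
    - [0,0,-0.05]
    - [0,0,-0.05]
    - [0,0,-0.035]
    - [0,0,0]
  dr:
    - [0,0,0]
    - [0,0,0]
    - [0,0,0]
    - [0,0,0]
    - [0,0,0]
  jaw: [1,1,1,1,1]

```text
t: 7.92
tool_pos: [476.8, 45.6, 93.9]
orientation: [0.095, -0.1, -0.7, 0.701]
contact_force: [-0.0, -0.3, 0.3]
finger_gap: 0.4
```

```bash
python3 -c "
from h import *
rep()
p,d=snapshot('scene');cv2.imwrite('pics/s5.png',cv2.resize(p[130:350,180:440],None,fx=2.7,fy=2.7))
S=cloud('scene',d);X=S[275-60:275,360:395];g=p[215:275,360:395].astype(int)
k=(abs(X[...,2]-8)<5)&(abs(g[...,0]-g[...,2])<45);P=X[k];print(P.min(0),P.max(0),w2b((P.min(0)+P.max(0))/2))"
```

```text
t 7.92 tcp [476.8  45.6  93.9] b [-108.4   -6.3] F [-0.  -0.3  0.3] gap 0.4
axes x,y,z: [[-0.962, 0.273, -0.007], [0.007, -0.003, -1.0], [-0.273, -0.962, 0.001]]
dr to goal [ 0.011 -0.004 -3.132]
dr to goal [0.003 0.007 0.009]
joints [-0.07  0.    2.02 -0.    1.11  1.78]
[636.52345987 140.13571225   3.11579474] [724.43583392 228.18834635  12.9572116 ] [ 51.49840035 181.17228267]
```

View pics/s5.png

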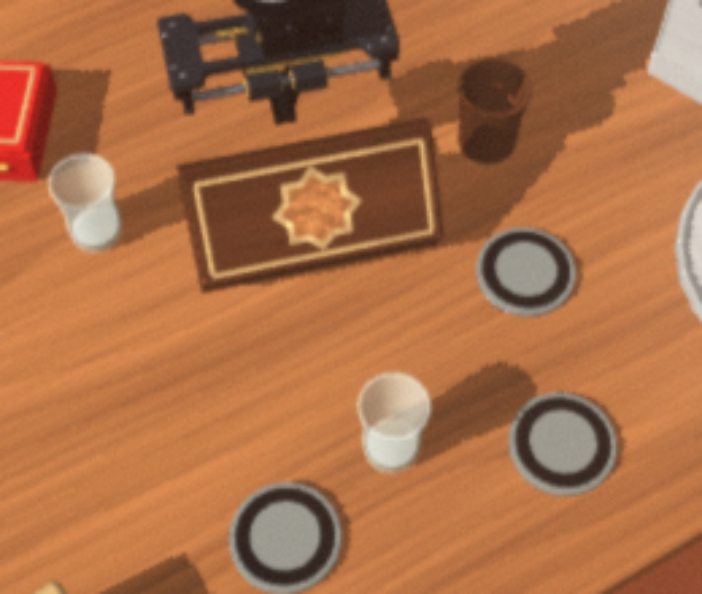

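The coaster is clear at board y ≈ 181 (edge about 26 mm beyond the leaf's place), and everything else is standing. Now for the leaf.

Emit:
carry_out:
  offset:
    - [0.013,0.003,0]
    - [0.012,-0.003,0]
    - [0.012,-0.003,0.001]
    - [0.012,-0.003,0.002]
    - [0.012,-0.003,0.002]
  dr:
    - [0.003,0.007,0.009]
    - [0,0,0]
    - [0,0,0]
    - [0,0,0]
    - [0,0,0]
  jaw: [1,1,1,1,1]

```text
t: 8.6
tool_pos: [544.0, 35.1, 108.2]
orientation: [-0.092, 0.097, 0.701, -0.7]
contact_force: [-4.0, 1.0, 3.0]
finger_gap: 0.3
```

```bash
python3 -c "
from h import *
rep()
p,d=snapshot('scene');cv2.imwrite('pics/s6.png',cv2.resize(p[130:350,180:440],None,fx=2.7,fy=2.7))"
```

```text
t 8.6 tcp [544.   35.1 108.2] b [-40.8   1.4] F [-4.  1.  3.] gap 0.3
axes x,y,z: [[-0.964, 0.265, -0.007], [0.008, 0.0, -1.0], [-0.265, -0.964, -0.002]]
dr to goal [ 0.012  0.    -3.141]
dr to goal [-0.     0.008  0.001]
joints [-0.08  0.14  1.85  0.    1.15  1.76]
```

View pics/s6.png

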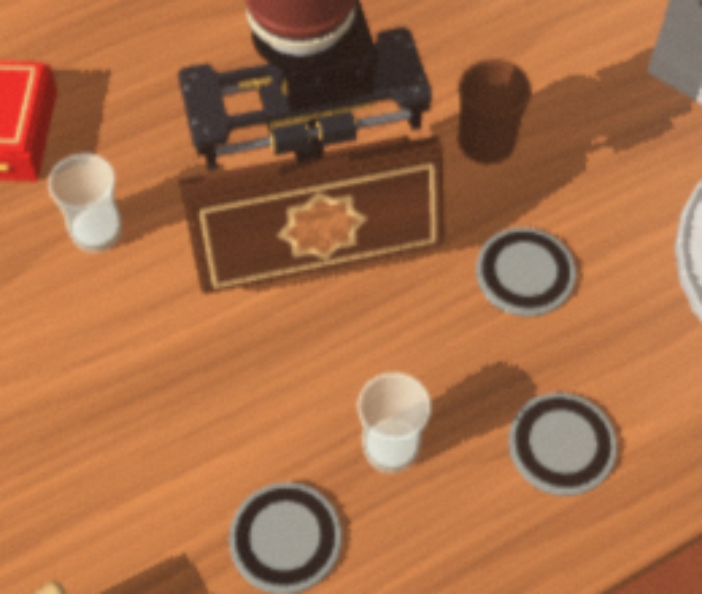

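Emit:
carry_out:
  offset:
    - [0.011,-0.003,-0.001]
    - [0.011,-0.003,-0.001]
    - [0.011,-0.003,-0.001]
    - [0.011,-0.003,-0.001]
    - [0.011,-0.003,-0.002]
  dr:
    - [0,0.008,0]
    - [0,0,0]
    - [0,0,0]
    - [0,0,0]
    - [0,0,0]
  jaw: [1,1,1,1,1]

```text
t: 9.28
tool_pos: [603.3, 18.8, 102.1]
orientation: [-0.094, 0.095, 0.701, -0.701]
contact_force: [-2.7, 1.0, -2.2]
finger_gap: 0.6
```

```bash
python3 -c "
from h import *
rep()
p,d=snapshot('scene');cv2.imwrite('pics/s7.png',cv2.resize(p[130:350,180:440],None,fx=2.7,fy=2.7))"
```

```text
t 9.28 tcp [603.3  18.8 102.1] b [20.7  1.3] F [-2.7  1.  -2.2] gap 0.6
axes x,y,z: [[-0.964, 0.265, -0.001], [0.001, 0.0, -1.0], [-0.265, -0.964, -0.0]]
dr to goal [ 2.00e-03  0.00e+00 -3.14e+00]
dr to goal [-0.     0.001  0.001]
joints [-0.1   0.28  1.69  0.    1.17  1.74]
```

View pics/s7.png

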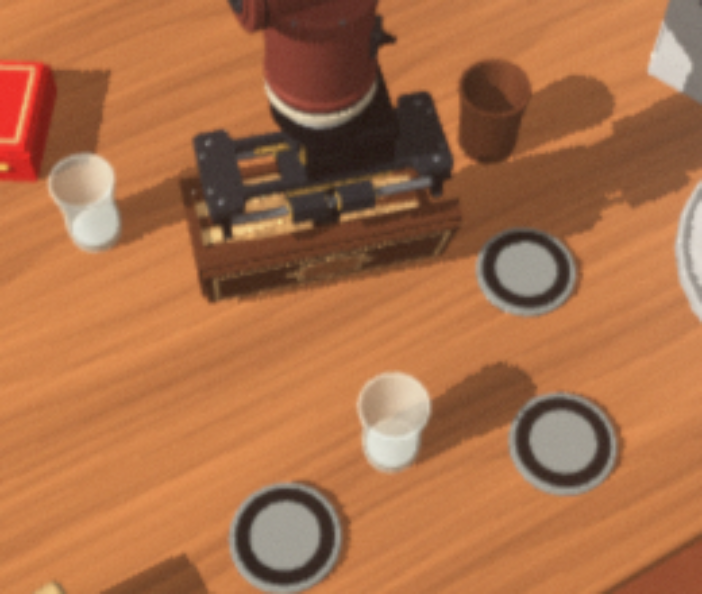

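Emit:
carry_out:
  offset:
    - [0.008,-0.002,-0.003]
    - [0.008,-0.002,-0.004]
    - [0.008,-0.002,-0.007]
    - [0.008,-0.002,-0.008]
    - [0.007,-0.002,-0.008]
  dr:
    - [0,0,0]
    - [0,0,0]
    - [0,0,0]
    - [0,0,0]
    - [0,0,0]
  jaw: [1,1,1,1,1]

```text
t: 9.95
tool_pos: [645.9, 7.4, 70.1]
orientation: [0.094, -0.096, -0.701, 0.701]
contact_force: [-1.3, 1.2, 0.6]
finger_gap: 0.3
```

```bash
python3 -c "
from h import *
rep()
p,d=snapshot('scene');cv2.imwrite('pics/s8.png',cv2.resize(p[130:350,180:440],None,fx=2.7,fy=2.7))"
```

```text
t 9.95 tcp [645.9   7.4  70.1] b [64.8  1.6] F [-1.3  1.2  0.6] gap 0.3
axes x,y,z: [[-0.964, 0.266, -0.002], [0.002, -0.001, -1.0], [-0.266, -0.964, -0.0]]
dr to goal [ 4.00e-03 -1.00e-03 -3.14e+00]
dr to goal [0.001 0.002 0.002]
joints [-0.11  0.41  1.59 -0.    1.14  1.73]
```

View pics/s8.png

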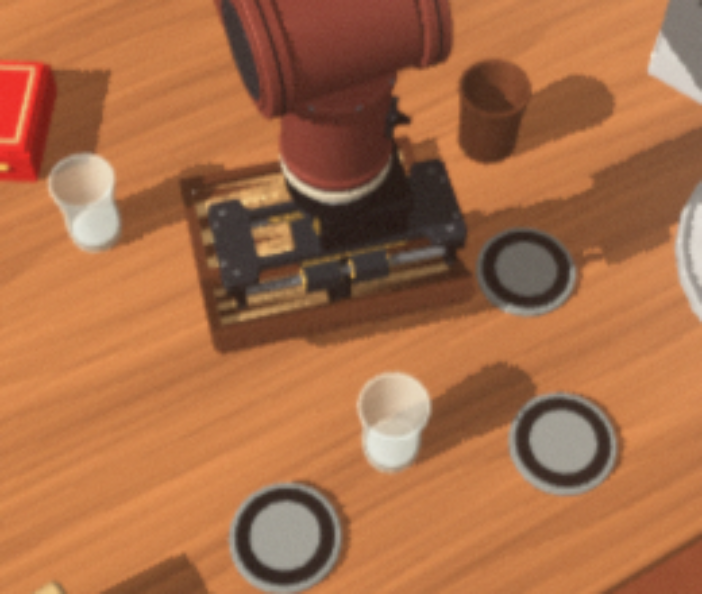

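Emit:
carry_out:
  offset:
    - [0.004,-0.001,-0.008]
    - [0.003,-0.001,-0.008]
    - [0.002,-0.001,-0.008]
    - [0.001,0,-0.008]
    - [0,0,-0.008]
  dr:
    - [0,0,0]
    - [0,0,0]
    - [0,0,0]
    - [0,0,0]
    - [0,0,0]
  jaw: [1,1,1,1,1]

```text
t: 10.62
tool_pos: [658.8, 3.7, 27.7]
orientation: [0.092, -0.097, -0.701, 0.701]
contact_force: [0.6, 0.6, 2.7]
finger_gap: 0.4
```

```bash
python3 -c "
from h import *
rep()"
```

```text
t 10.62 tcp [658.8   3.7  27.7] b [78.2  1.4] F [0.6 0.6 2.7] gap 0.4
axes x,y,z: [[-0.964, 0.266, -0.007], [0.007, -0.001, -1.0], [-0.266, -0.964, -0.0]]
dr to goal [ 1.00e-02 -2.00e-03 -3.14e+00]
dr to goal [0.001 0.007 0.002]
joints [-0.11  0.49  1.57 -0.    1.07  1.73]
```

Emit:
carry_out:
  offset:
    - [0,0,-0.005]
    - [0,0,-0.004]
    - [0,0,-0.004]
    - [0,0,-0.003]
  dr:
    - [0,0.007,0]
    - [0,0,0]
    - [0,0,0]
    - [0,0,0]
  jaw: [1,1,1,1]

```text
t: 11.12
tool_pos: [658.6, 3.7, 16.2]
orientation: [0.096, -0.093, -0.7, 0.701]
contact_force: [-12.3, 1.0, 25.3]
finger_gap: 0.5
```

```bash
python3 -c "
from h import *
rep()"
```

```text
t 11.12 tcp [658.6   3.7  16.2] b [78.   1.4] F [-12.3   1.   25.3] gap 0.5
axes x,y,z: [[-0.964, 0.265, 0.003], [-0.004, -0.001, -1.0], [-0.265, -0.964, 0.002]]
dr to goal [-6.00e-03 -2.00e-03 -3.14e+00]
dr to goal [ 0.001 -0.004  0.001]
joints [-0.11  0.51  1.57 -0.    1.07  1.73]
```

Emit:
carry_out:
  offset:
    - [0,0,0.004]
    - [0,0,0.02]
    - [0,0,0.05]
    - [0,0,0.06]
    - [0,0,0.06]
    - [-0.05,0,0.02]
    - [-0.06,0,0]
    - [-0.06,0,0]
  dr:
    - [0,0,0]
    - [0,0,0]
    - [0,0,0]
    - [0,0,0]
    - [0,0,0]
    - [0,0,0]
    - [0,0,0]
    - [0,0,0]
  jaw: [1,1,1,1,1,1,1,1]

```text
t: 12.12
tool_pos: [487.5, 3.5, 243.5]
orientation: [0.092, -0.097, -0.7, 0.701]
contact_force: [-0.2, 0.3, 0.6]
finger_gap: 0.3
```

Emit:
carry_out:
  offset:
    - [-0.03,-0.05,0]
    - [-0.03,-0.06,0]
    - [-0.0,-0.06,0]
    - [0,-0.06,0]
    - [0,-0.06,0]
    - [0,0,0]
  dr:
    - [0,0,0]
    - [0,0,0]
    - [0,0,0]
    - [0,0,0]
    - [0,0,0]
    - [0,0,0]
  jaw: [1,1,1,1,1,1]

```text
t: 12.88
tool_pos: [424.1, -290.1, 251.3]
orientation: [0.086, -0.1, -0.698, 0.704]
contact_force: [-0.3, -0.4, -0.3]
finger_gap: 0.4
```

```bash
python3 - <<'E'
from h import *
rep()
p,d=snapshot('scene');cv2.imwrite('pics/s9.png',cv2.resize(p[130:350,180:440],None,fx=2.7,fy=2.7))
t,dt=snapshot('top')
cv2.imwrite('pics/t9.png',cv2.resize(t[80:250,230:430],None,fx=3.4,fy=3.4))
for n,D in(("scene",d),("top",dt)):
    X=cloud(n,D)
    B=(X[...,:2]-O)@np.column_stack([ex,ey])
    for (a0,a1) in ((-110,-100),(-90,-20),(20,40),(60,90),(101,109)):
        k=(B[...,0]>a0)&(B[...,0]<a1)&(abs(B[...,1])<90); print(n,a0,a1,np.nanmedian(X[k][:,2]).round(1),k.sum())
    for name,ctr,rad in (("glassb",(450,-138),50),("cup",(536,232),60),("glassa",(765,-6),50),("bowl",(290,434),100)):
        k=(np.hypot(X[...,0]-ctr[0],X[...,1]-ctr[1])<rad)&(X[...,2]>35)
        P=X[k]; print(name,len(P), P[:,:2].min(0).round(),P[:,:2].max(0).round())if k.any() else 0
E
```

```text
t 12.88 tcp [ 424.1 -290.1  251.3] b [ -70.7 -344. ] F [-0.3 -0.4 -0.3] gap 0.4
axes x,y,z: [[-0.965, 0.261, -0.021], [0.019, -0.01, -1.0], [-0.261, -0.965, 0.005]]
dr to goal [-0.03   0.016  3.139]
dr to goal [ 0.01   0.019 -0.003]
joints [-0.76 -0.09  1.79  0.01  1.41  1.08]
scene -110 -100 22.7 225
scene -90 -20 15.2 1711
scene 20 40 15.5 562
scene 60 90 15.4 867
scene 101 109 22.5 283
glassb 532 [ 420. -166.] [ 480. -110.]
cup 632 [504. 199.] [572. 265.]
glassa 510 [737. -35.] [794.  22.]
bowl 650 [215. 358.] [366. 507.]
top -110 -100 22.1 270
top -90 -20 14.8 1558
top 20 40 14.9 434
top 60 90 14.9 643
top 101 109 22.9 182
glassb 222 [ 421. -166.] [ 477. -109.]
cup 279 [504. 200.] [570. 265.]
glassa 264 [736. -33.] [793.  22.]
bowl 787 [215. 360.] [362. 508.]
```

View pics/s9.png

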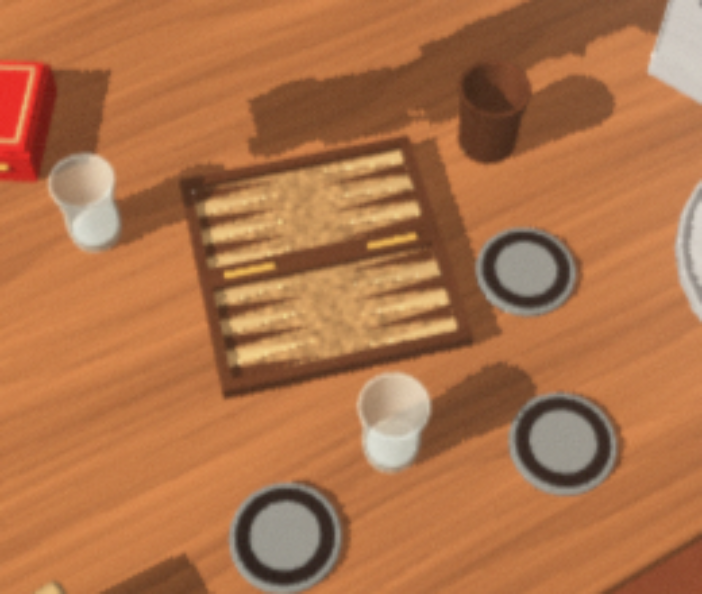

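View pics/t9.png

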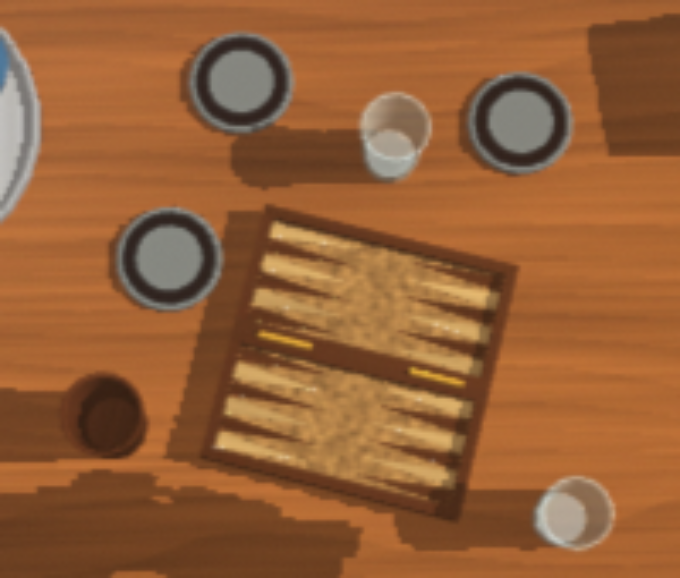

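The board lies fully open and flat. The coaster is clear to the left, and nothing else has moved. I'll hand the job in.

```bash
python3 -c "
from workcell import *
print(job_done())"
```

```text
the job is handed in; nothing more can be done
None
```

The board is open for a game. I slid the nearest coaster about 170 mm sideways along the table, then pushed the leaf up and over from its inner side and pressed it flat. I handed the job in at about 13 s of the 61 s allowed.

- **Leaf:** it lies flat in both camera views. Its field and far rail are at the same heights as the lower half (about 15 mm and 22.5 mm). The last press was 25 N down, with a 12 N sideways component.
- **Coaster:** it ended about 26 mm clear of the leaf's end.
- **Bystanders:** the glasses, dice cup and bowl stand where they were, to within 3 mm.
- **What went wrong:** my first push went in too high (fingertips at 12 mm) and passed over the coaster without touching it. I backed off, lowered the fingertips to 4 mm and pushed again.

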